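# Arm the clotting analyser and hold the pipette ready over the cuvette

### The job

Get the clotting analyser ready for its start reagent: press its round test key, then the square channel key straight in front of the well that holds the open cuvette (no other channel's key), then the wide start key, one key at a time and each fully down. Then take the stout pipette, the one with a tip fitted, straight up out of its stand and carry it over the tube rack and into place above that cuvette, letting it touch nothing on the way and leaving the tubes, the other pipette, the well covers and the bottle where they are. Finish while holding it: upright, still, the end of its tip about a centimetre above the cuvette's rim, centred over the mouth and not touching it, ready to dispense.

Things in the scene. Friction and masses are not known exactly. Their poses are not given: they have to be found in the camera images.
- analyser: Pale green clotting analyser, 260 (its x) by 240 mm, fixed. Origin: centre of its underside; x from its front (keypad, nearest the robot) to its back. Keypad deck 55 mm high; behind it an aluminium block, top at 85 mm, with wells 18 mm wide, 30 mm deep at x = 15 mm, y = 50 (well 1), 0 (well 2), -50 mm (well 3); behind that a low tilted display, at most 106 mm high.
- key_test_top (a point): Centre of the top face of the round test key, 24 mm across, in the front row of the keypad at the left (+y) end; top 67 mm above the bench. It moves with the key.
- key_start_top (a point): Centre of the top face of the wide start key, 62 mm (along the analyser's y) by 22 mm, in the front row of the keypad, right of the test key; top 67 mm above the bench. It moves with the key.
- key_ch1_top (a point): Centre of the top face of channel key 1, 22 mm square, in the keypad's back row (left, +y), 68 mm straight in front of well 1; top 67 mm above the bench. It moves with the key.
- key_ch2_top (a point): Centre of the top face of channel key 2, 22 mm square, in the keypad's back row (middle), 68 mm straight in front of well 2; top 67 mm above the bench. It moves with the key.
- key_ch3_top (a point): Centre of the top face of channel key 3, 22 mm square, in the keypad's back row (right, -y), 68 mm straight in front of well 3; top 67 mm above the bench. It moves with the key.
- key_test (a joint): Travel of the round test key, in m: 0 up, 0.005 fully down; counts as pressed beyond 0.0035. A spring returns it: 1.5 N starts it moving, 5 N holds it fully down.
- key_start (a joint): Travel of the wide start key, in m: 0 up, 0.005 fully down; counts as pressed beyond 0.0035. A spring returns it: 1.5 N starts it moving, 5 N holds it fully down.
- key_ch1 (a joint): Travel of the channel key 1, in m: 0 up, 0.005 fully down; counts as pressed beyond 0.0035. A spring returns it: 1.5 N starts it moving, 5 N holds it fully down.
- key_ch2 (a joint): Travel of the channel key 2, in m: 0 up, 0.005 fully down; counts as pressed beyond 0.0035. A spring returns it: 1.5 N starts it moving, 5 N holds it fully down.
- key_ch3 (a joint): Travel of the channel key 3, in m: 0 up, 0.005 fully down; counts as pressed beyond 0.0035. A spring returns it: 1.5 N starts it moving, 5 N holds it fully down.
- cuvette: Loose, milky, round, open-topped measuring cuvette, 16 mm outside diameter, 13.4 mm inside, 42 mm tall, standing in one of the three wells (any of them) with its top 12 mm out of the block. Origin: centre of its underside; z up along its axis.
- cuvette_mouth (a point): Centre of the cuvette's open mouth, level with its rim (42 mm above its origin, 97 mm above the bench).
- cover_a: Black mushroom-shaped cover plugging a well that is not in use: head 25 mm across, 6 mm high on the block; loose. Origin: centre of its underside, 22 mm below the head's underside.
- cover_b: A second such cover, in the third well.
- stand: Slate-grey pipette stand, fixed, open-sided on four thin posts: base 180 mm (its x) by 100 mm, top plate 174 by 70 mm, upper face 125 mm above the bench, with 16 mm holes at x = -40 and +40 mm. Origin: centre of its underside. A pipette hangs upright in each hole, the flat shoulder of its handle on the plate; it lifts straight up and out.
- pipette: Pipette to use: stout, 172 mm long, about 70 g, tip fitted; in either hole of the stand. Origin: lower end of its tip (30 mm above the bench in the stand); z up its axis. Milky tip 0 to 56 mm (2 mm wide at the end), shaft 13 mm thick to 95 mm, round handle 26 mm thick 95 to 150 mm (above the plate: grip it about 135 mm up), taper to 157 mm, button 17 mm across to 172 mm.
- slim_pipette: The other pipette in the stand, to be left there: no tip, slim round handle 21 mm thick, taller (its top is 100 mm above the stand's plate, the stout one's 77 mm). Origin: the lower end of its nozzle, 70 mm above the bench.
- tube_rack: White single-row rack, 154 mm (its x) by 44 mm by 60 mm high, loose, between the stand and the analyser, holding four capped blood tubes. Origin: centre of its underside.
- tube1: Capped blood tube, 13 mm thick, cap 17 mm, loose in the rack at x = -56 mm of the rack, its top 110 mm above the bench. Origin: centre of its underside, 6 mm above the bench.
- tube2: Capped blood tube, 13 mm thick, cap 17 mm, loose in the rack at x = -28 mm of the rack, its top 110 mm above the bench. Origin: centre of its underside, 6 mm above the bench.
- tube3: Capped blood tube, 13 mm thick, cap 17 mm, loose in the rack at x = 28 mm of the rack, its top 110 mm above the bench. Origin: centre of its underside, 6 mm above the bench.
- tube4: Capped blood tube, 13 mm thick, cap 17 mm, loose in the rack at x = 56 mm of the rack, its top 110 mm above the bench. Origin: centre of its underside, 6 mm above the bench.
- reagent_bottle: Small black reagent bottle, 38 mm across, 66 mm tall, loose, right of the analyser. Origin: centre of its underside.
Things that resemble listed ones, but are neither listed nor needed, are in the scene too. Leave any pink or purple look-alike of the pipette alone.

How it is judged:
By the outcome, as a careful person would: the job done as asked, in the order asked, and still so for the second after the job is handed in, while the arm keeps its last pose, push and grip.
It also fails if it takes over 58 s, if anything falls off the work surface, if the arm or the gripper's body presses on something with over 40 N, if the wrist force passes 120 N, or if a joint passes its speed limit or range.

### The arm

A 6-joint arm with a two-finger parallel gripper is mounted at the origin on the work surface. World frame = base frame: x ahead of the robot, y to its left, z up, the work surface at z = 0. Lengths are in m, angles in rad, forces in N, time in s.
With the tool pointing down it reaches from about 0.35 to 0.975 m from the base axis. Payload 7.1 kg.
Tool frame: the origin (TCP) lies between the finger pads; the fingertips stand 8 mm ahead of it and the grasp point (between the pads) lies 11 mm behind it; z points along the fingers, y is the direction in which the jaws open and shut (so a half turn about z gives the same grasp; the last joint's range is limited). The gripper opens to 88 mm and grips with 3 to 60 N. Pads are 20 mm wide; open, the fingers measure 115 mm over their backs; the gripper's body (75 mm by 178 mm) begins 61 mm behind the grasp point.
Start: joints at [1.288, 0.423, 1.63, -0, 1.089, -0.019], TCP at [0.163, 0.603, 0.231] pointing down, gripper open.
Joint ranges: [-3, 3], [-0.9, 2.11], [0.09, 2.58], [-1.31, 4.45], [0.11, 2.69], [-2.54, 2.54]. Speed limits (rad/s): [2.39, 2.39, 3.01, 3.14, 3.14, 3.14].

### API

Orientations are given as a rotation vector (axis times angle).
In Python, from plant import arm, get_image gives the robot as it stands.
- The arm moves only by the tool jog_arm, never from a script. Its argument "deltas" is a list of rows, each an object with "linear": the shift along the tool's x, y, z in mm, a list of three; "roll": the turn about the tool's z in degrees; "jaw": the gripper command: -1 is fully open, 1 is shut, values between are in proportion. A call has 1 to 8 rows; each row is the pose to reach, as a shift and turn from the pose commanded when the call began, along the tool's axes at that moment; what a row does not reach only later rows make up. A row lasts 1/10 s, in which the tool goes at most 50 mm and 8.59 degrees, less where a joint would pass 70% of its speed; a pose out of reach is approached as far as the arm can. A call with a gripper value outside its range is refused whole. The fingers move at their own pace and stop on an object; "squeeze" is the grip in N (left out, the last holds). Time passes only in rows, so rows that repeat a pose let the fingers close. It gives the time, the measured TCP pose, the force and the opening at its end, in the units of the state.
- arm.observe(): the state, without advancing time (a new reading comes with each control period).
- get_image(name): name is "side" or "top"; returns a dict with "frame" (400x640x3 uint8, red, green, blue), "range_z" (400x640 float32, m along the optical axis (not along the pixel's ray), 0 where there is no reading), "fx", "fy", "cx", "cy" (pixels), "cam_to_world" (4x4, takes a point from camera to world coordinates). Camera axes: x right, y down, z forward; pixel columns grow to the right and rows downward; lengths in m; the calibration is good to about 2 mm. A picture is of the moment at which its call begins.
- arm.sign_off(): hands the job in, once; it reports no verdict.
The state is a dict: "time": time; "q": joint angles; "joint_vel": joint speeds; "joint_efforts": joint torques, N m; "position": TCP position; "eef_rot": TCP orientation; "ft_force": force on the tool from outside, world axes, zero at the start; "ft_torque": the same for the moment, N m; "gripper_width": finger opening in m.
Only numpy, scipy, OpenCV 4.12 (cv2) and the standard library are available. Lean on these libraries where they do the work, as an engineer would, in place of code of your own. Each camera call takes 0.05 s, during which the arm holds its last target. There are 200 camera calls.

## Working session

There is one attempt and no reset: what is moved stays moved. The work goes in short steps, Python scripts to look and compute and a tool call to move; the robot and the scene stay as the last step left them, time stands still between calls to the robot, and variables do not carry over. Pictures are saved under pics/ and viewed, about 8 in all and at most 12, crops included, and the job is handed in when it is done.

Besides the shell and the picture viewer there is one more tool, called after "Emit:" as name([rows], argument=value, ...), one row to a line, values as JSON. jog_arm: Moves the arm, as the interface text tells. Its arguments: {"type":"object","properties":{"deltas":{"type":"array","items":{"type":"object","properties":{"linear":{"type":"array","items":{"type":"number"}},"roll":{"type":"number"},"jaw":{"type":"number"}}}},"squeeze":{"type":"number"}},"required":["deltas"]}

```bash
mkdir -p pics; cat > h.py <<'E'
import numpy as np, cv2
from plant import arm, get_image
def cloud(im):
    z=im["range_z"]; v,u=np.mgrid[:z.shape[0],:z.shape[1]]
    p=np.stack([(u-im["cx"])/im["fx"]*z,(v-im["cy"])/im["fy"]*z,z,np.ones_like(z)],-1)
    w=(p@im["cam_to_world"].T)[...,:3]; w[z==0]=np.nan; return w
def ray(im,u,v,h):
    M=im["cam_to_world"]; d=M[:3,:3]@[(u-im["cx"])/im["fx"],(v-im["cy"])/im["fy"],1]; o=M[:3,3]
    return o+d*(h-o[2])/d[2]
E
python3 - <<'E'
from h import *
for n in("top","side"):
    im=get_image(n); np.savez("/tmp/%s0.npz"%n,**im)
    cv2.imwrite("pics/%s0.png"%n,im["frame"][...,::-1])
    print(n,im["fx"],im["cx"],im["cy"],im["cam_to_world"].round(3).tolist())
s=arm.observe(); print(s)
E
```

```text
top 513.8221733560277 313.2215935467656 208.47597556370215 [[0.001, -0.998, 0.056, 0.446], [-1.0, -0.001, 0.006, -0.017], [-0.006, -0.056, -0.998, 1.424], [0.0, 0.0, 0.0, 1.0]]
side 485.8391063196866 325.17148988815654 199.63779564379882 [[0.977, -0.147, 0.156, 0.328], [-0.214, -0.627, 0.749, -0.925], [-0.012, -0.765, -0.644, 0.861], [0.0, 0.0, 0.0, 1.0]]
{'time': 0.1, 'q': array([ 1.28800577e+00,  4.23786495e-01,  1.63059032e+00,  2.98678977e-05,
        1.08860521e+00, -1.90234271e-02]), 'joint_vel': array([-0.00071483, -0.00104164, -0.0010847 ,  0.0003779 ,  0.00073576,
        0.00160137]), 'joint_efforts': array([-3.28022916e-04, -5.45613170e+01, -2.74323893e+01,  6.45716884e-02,
        1.87847775e-02, -2.81326373e-05]), 'position': array([0.1627958 , 0.60292344, 0.22997478]), 'eef_rot': array([-4.13114995e-01, -3.11407436e+00,  2.15121037e-03]), 'ft_force': array([-0.13347789, -0.48163215,  0.10407024]), 'ft_torque': array([ 0.06953852,  0.01095641, -0.03189019]), 'gripper_width': 0.08774184097632264}
```

View pics/top0.png

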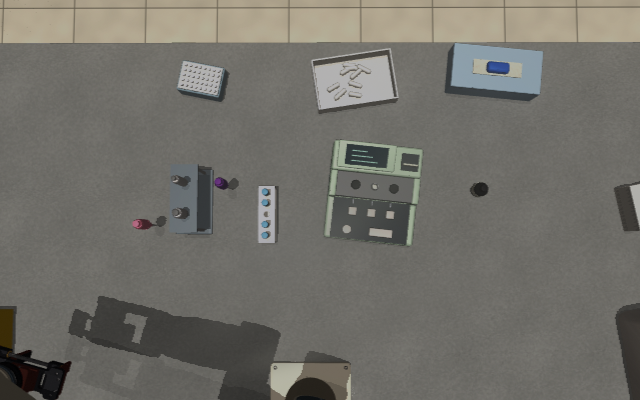

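View pics/side0.png

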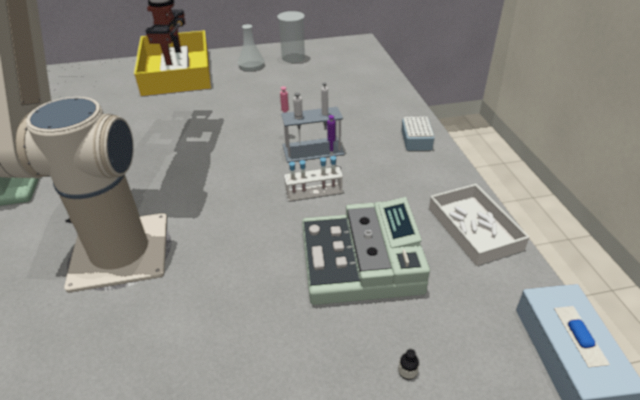

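Top view: analyser at about (375,195) with the milky cuvette apparently in the middle well (375,187), rack at (266,214) and stand at (190,200). The pipettes are at (180,213), which the side view shows as the shorter one, and (177,180), the taller. The pink and purple look-alikes stand at (140,224) and (221,183). I'll enlarge it.

```bash
python3 - <<'E'
from h import *
t=dict(np.load("/tmp/top0.npz")); s=dict(np.load("/tmp/side0.npz"))
R=lambda a:cv2.resize(a,(400,290),interpolation=cv2.INTER_CUBIC)
f=t["frame"]; g=s["frame"]
A=np.vstack([np.hstack([R(f[137:253,310:470][:, :]),R(f[150:250,120:258])]),np.hstack([R(g[195:311,295:455]),R(g[75:191,240:400])])])
cv2.imwrite("pics/crop1.png",A[...,::-1])
# top: key blobs & wells
w=cloud(t)
hsv=cv2.cvtColor(f,cv2.COLOR_RGB2HSV)
def blobs(m,box,h,lab,amin=6):
    x0,y0,x1,y1=box; mm=np.zeros(m.shape,np.uint8); mm[y0:y1,x0:x1]=m[y0:y1,x0:x1]
    n,l,st,c=cv2.connectedComponentsWithStats(mm)
    for i in range(1,n):
        if st[i,4]>=amin: print(lab,c[i].round(1),st[i,2:],ray(t,*c[i],h).round(4),"z",np.nanmedian(w[l==i][:,2]).round(4))
V=hsv[...,2];S=hsv[...,1]
blobs((V>135)&(S<80),(331,200,412,243),.067,"key")
blobs((V>110),(335,176,415,198),.097,"cuv")
blobs((V<45),(335,174,415,198),.091,"cover")
blobs((hsv[...,0]>90)&(hsv[...,0]<115)&(S>90),(255,180,280,245),.110,"cap")
z=w[...,2]
blobs(z>.16,(165,150,215,240),.2,"pip")
blobs((z>.115)&(z<.135),(160,150,215,240),.125,"plate")
E
```

```text
key [331.3 207.4] [ 2 19 28] [ 0.5252 -0.0564  0.067 ] z 0.0505
key [352.  210.2] [ 7  8 50] [ 0.5177 -0.1111  0.067 ] z 0.0652
key [409.7 227.3] [  5  37 119] [ 0.4729 -0.263   0.067 ] z 0.0512
key [371.  212.4] [ 7  8 50] [ 0.5121 -0.1612  0.067 ] z 0.0659
key [389.7 214.5] [ 8  8 52] [ 0.5066 -0.2107  0.067 ] z 0.0658
key [346.4 228.6] [ 8  8 52] [ 0.469  -0.0962  0.067 ] z 0.0662
key [380.3 232.6] [ 23  10 168] [ 0.4588 -0.1856  0.067 ] z 0.0663
cuv [335.3 182.6] [ 2 17 25] [ 0.588 -0.066  0.097] z 0.0811
cuv [409.7 176.2] [11  2 13] [ 0.6048 -0.2588  0.097 ] z 0.0844
cuv [413.4 189.5] [ 3 19 36] [ 0.57   -0.2682  0.097 ] z 0.0827
cuv [374.1 186. ] [ 5  6 20] [ 0.5791 -0.1664  0.097 ] z 0.0757
cap [264.6 191.4] [ 6  6 30] [0.5637 0.1161 0.11  ] z 0.1094
cap [264.5 202.2] [ 6  6 28] [0.5358 0.1162 0.11  ] z 0.1082
cap [264.5 223.8] [ 6  6 28] [0.4805 0.1159 0.11  ] z 0.1087
cap [264.4 234.7] [ 6  6 29] [0.4525 0.1159 0.11  ] z 0.1078
pip [177.3 179.4] [14 10 98] [0.5843 0.3167 0.2   ] z 0.2031
pip [178.1 212.6] [ 13  10 107] [0.5046 0.3134 0.2   ] z 0.1865
plate [184.3 198.2] [  30   69 1666] [0.5448 0.3185 0.125 ] z 0.1241
```

View pics/crop1.png

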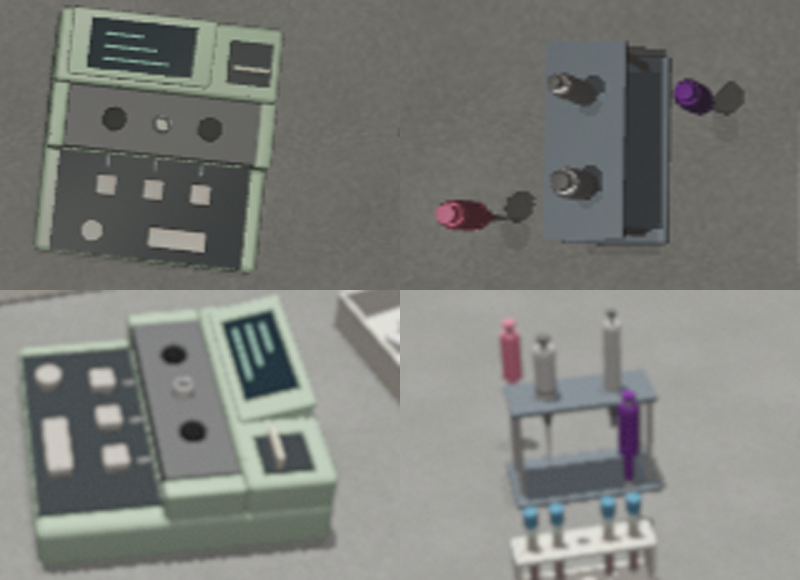

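The crops confirm that the cuvette is in well 2 (middle), so the channel key is ch2. The stout pipette is in the near hole (x≈0.505) and the slim one in the far hole. Next I'll triangulate the pipette and cuvette from both views and work out the first move.

```bash
cat >> h.py <<'E'
from scipy.spatial.transform import Rotation as Ro
def tri(a,pa,b,pb):
    A=[];B=[]
    for im,p in((a,pa),(b,pb)):
        M=im["cam_to_world"]; d=M[:3,:3]@[(p[0]-im["cx"])/im["fx"],(p[1]-im["cy"])/im["fy"],1]; d/=np.linalg.norm(d)
        P=np.eye(3)-np.outer(d,d); A.append(P); B.append(P@M[:3,3])
    x=np.linalg.lstsq(np.vstack(A),np.hstack(B),rcond=None)[0]
    return x, np.linalg.norm(np.vstack(A)@x-np.hstack(B))
def delta(tgt):
    s=arm.observe(); R=Ro.from_rotvec(s["eef_rot"]).as_matrix()
    return (R.T@(np.array(tgt)-s["position"])*1000).round(1), "yaw",np.degrees(np.arctan2(-R[0,1],R[1,1])).round(2)
E
python3 - <<'E'
from h import *
t=dict(np.load("/tmp/top0.npz")); s=dict(np.load("/tmp/side0.npz"))
wt=cloud(t); ws=cloud(s); f=t["frame"]; g=s["frame"]
def cc(m,l,im,w,amin=4):
    n,L,st,c=cv2.connectedComponentsWithStats(m.astype(np.uint8))
    for i in range(1,n):
        if st[i,4]>=amin:
            p=w[L==i]; print(l,c[i].round(1),st[i].tolist(),"med",np.nanmedian(p,0).round(4),"zmax",np.nanmax(p[:,2]).round(4))
inb=lambda w,x0,x1,y0,y1,z0,z1:(w[...,0]>x0)&(w[...,0]<x1)&(w[...,1]>y0)&(w[...,1]<y1)&(w[...,2]>z0)&(w[...,2]<z1)
for l,im,w in(("top",t,wt),("side",s,ws)):
    cc(inb(w,.47,.54,.28,.35,.194,.22),l+" stout button",im,w)
    cc(inb(w,.47,.54,.28,.35,.135,.178),l+" stout handle",im,w)
    cc(inb(w,.55,.62,.28,.35,.195,.24),l+" slim",im,w)
    cc(inb(w,.55,.61,-.2,-.13,.0885,.11),l+" cuv",im,w)
    h=cv2.cvtColor(im["frame"],cv2.COLOR_RGB2HSV); m=(h[...,0]>130)&(h[...,0]<178)&(h[...,1]>90)&(w[...,1]>.1)
    cc(m,l+" lookalike",im,w,20)
for k,p in dict(test=(.469,-.0962,.110),ch2=(.5121,-.1612,.11),start=(.4588,-.1856,.11)).items(): print(k,delta(p))
gg=cv2.resize(g[220:246,352:386],None,fx=10,fy=10,interpolation=cv2.INTER_CUBIC)
ff=cv2.resize(f[176:196,362:388],None,fx=13,fy=13,interpolation=cv2.INTER_CUBIC)
cv2.imwrite("pics/cuv.png",np.hstack([gg[:260],ff[:260]])[...,::-1])
E
```

```text
top stout button [175.1 212.1] [172, 209, 7, 7, 41] med [0.5059 0.3204 0.2002] zmax 0.2048
top stout handle [183.5 213.6] [179, 208, 9, 11, 51] med [0.5039 0.3104 0.157 ] zmax 0.1774
top slim [175.5 178.8] [171, 175, 10, 9, 66] med [0.5843 0.3179 0.2077] zmax 0.2296
top cuv [376.  183.5] [375, 183, 3, 2, 4] med [ 0.5859 -0.1718  0.0962] zmax 0.0971
top lookalike [219.1 182. ] [215, 178, 9, 9, 68] med [0.5815 0.2225 0.1666] zmax 0.177
top lookalike [141.3 223.8] [133, 219, 19, 10, 145] med [0.4789 0.4182 0.1522] zmax 0.1758
side stout button [297.1  94. ] [295, 92, 6, 5, 22] med [0.5091 0.3174 0.2018] zmax 0.2037
side stout handle [298.1 108.8] [294, 102, 9, 14, 114] med [0.5084 0.31   0.1562] zmax 0.1769
side slim [324.5  88.8] [321, 82, 8, 13, 64] med [0.5888 0.3149 0.2058] zmax 0.2256
side cuv [364.7 222.4] [362, 222, 7, 2, 9] med [ 0.5841 -0.1313  0.091 ] zmax 0.0932
side cuv [368.2 233.3] [365, 230, 7, 8, 43] med [ 0.5836 -0.1721  0.094 ] zmax 0.1003
side lookalike [283.9 101.1] [281, 92, 7, 19, 106] med [0.4815 0.4146 0.1304] zmax 0.1598
side lookalike [330.9 131. ] [327, 115, 8, 36, 196] med [0.5842 0.2155 0.1304] zmax 0.1742
test (array([-477.9, -594.9,  120.8]), 'yaw', np.float64(-15.11))
ch2 (array([-536.5, -646.5,  120.8]), 'yaw', np.float64(-15.11))
start (array([-491.4, -683.9,  120.9]), 'yaw', np.float64(-15.11))
```

View pics/cuv.png

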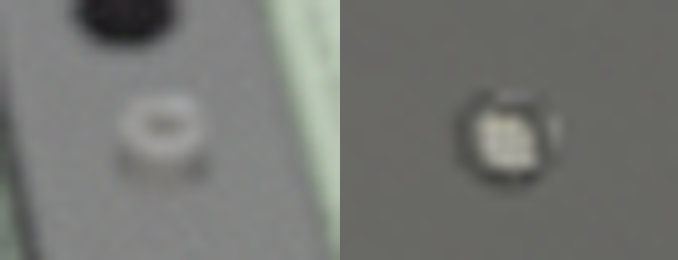

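Emit:
jog_arm([
  {"linear": [-478, -595, 0], "roll": -8.7, "jaw": 1},
  {"linear": [-478, -595, 0], "roll": -8.7, "jaw": 1},
  {"linear": [-478, -595, 0], "roll": -8.7, "jaw": 1},
  {"linear": [-478, -595, 0], "roll": -8.7, "jaw": 1},
  {"linear": [-478, -595, 0], "roll": -8.7, "jaw": 1},
  {"linear": [-478, -595, 0], "roll": -8.7, "jaw": 1},
  {"linear": [-478, -595, 0], "roll": -8.7, "jaw": 1},
  {"linear": [-478, -595, 0], "roll": -8.7, "jaw": 1},
], squeeze=20)

```text
time: 0.9
position: [0.3237, 0.2351, 0.2307]
eef_rot: [0.175, 3.137, 0.0]
ft_force: [0.7, 0.3, 0.5]
gripper_width: 0.0272
```

```bash
python3 - <<'E'
from h import *
t=dict(np.load("/tmp/top0.npz")); s=dict(np.load("/tmp/side0.npz"))
print("cuv",tri(t,(374.2,186.1),s,(367.8,231.8)),ray(t,374.2,186.1,.097),ray(s,367.8,231.8,.097))
print("button", tri(t,(174.5,212.),s,(297.1,93.3)))
g=s["frame"];h=cv2.cvtColor(g,cv2.COLOR_RGB2HSV)
m=((h[...,2]>165)&(h[...,1]<60)).astype(np.uint8); m[:222]=0;m[275:]=0;m[:,:305]=0;m[:,350:]=0
n,l,st,c=cv2.connectedComponentsWithStats(m)
for i in range(1,n):
    if st[i,4]>9: print("side key",c[i].round(1),st[i,2:],ray(s,*c[i],.066).round(4))
print(delta((.469,-.0962,.11)))
E
```

```text
cuv (array([ 0.58070593, -0.1672609 ,  0.09555651]), np.float64(0.0025375832454505197)) [ 0.57879715 -0.16670509  0.097     ] [ 0.58203983 -0.16884394  0.097     ]
button (array([0.50800498, 0.3217596 , 0.20054874]), np.float64(0.0028383816822039037))
side key [313.9 228.2] [ 9  7 50] [ 0.4713 -0.0973  0.066 ]
side key [335.3 229.5] [10  6 50] [ 0.5198 -0.1134  0.066 ]
side key [338.  244.6] [ 9  7 53] [ 0.5142 -0.1632  0.066 ]
side key [317.6 256.3] [ 11  21 182] [ 0.4615 -0.1886  0.066 ]
side key [341.  260.6] [ 9  8 62] [ 0.5091 -0.2128  0.066 ]
(array([-181.2, -313.1,  120.7]), 'yaw', np.float64(-6.38))
```

Emit:
jog_arm([
  {"linear": [-182, -314, 0], "jaw": 1},
  {"linear": [-182, -314, 0], "jaw": 1},
  {"linear": [-182, -314, 0], "jaw": 1},
  {"linear": [-182, -314, 0], "jaw": 1},
  {"linear": [-182, -314, 40], "jaw": 1},
  {"linear": [-182, -314, 80], "jaw": 1},
  {"linear": [-182, -314, 120], "jaw": 1},
  {"linear": [-182, -314, 130], "jaw": 1},
])

```text
$.deltas[0]: bad value
```

Emit:
jog_arm([
  {"linear": [0, 0, 0], "jaw": 1},
  {"linear": [0, 0, 0], "jaw": 1},
])

```text
$.deltas[0]: bad value
```

```bash
python3 - <<'E'
from h import *
print(delta((.470,-.097,.08)),arm.observe()["ft_force"],arm.observe()["gripper_width"])
im=get_image("side"); cv2.imwrite("pics/s1.png",cv2.resize(im["frame"][150:310,260:460],None,fx=3,fy=3)[...,::-1])
E
```

```text
(array([-182.3, -313.8,  150.7]), 'yaw', np.float64(-6.38)) [0.74058909 0.26611648 0.45012533] 0.02717627909986277
```

View pics/s1.png

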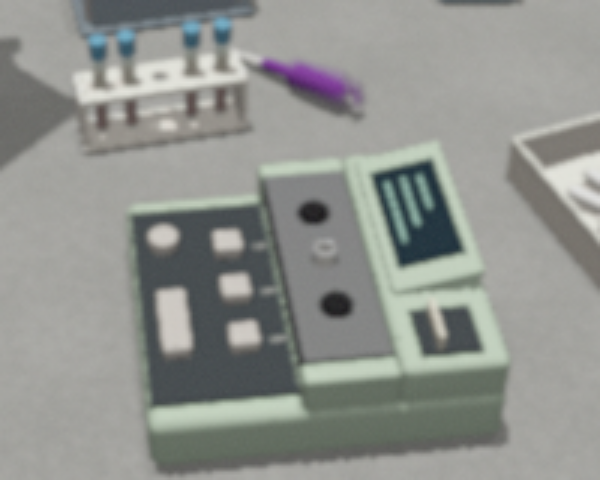

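The purple look-alike, which stood free at the start, has tipped over by itself beside the rack; the arm was nowhere near it. The analyser is unobstructed. Rows need "roll", so I'm resending.

Emit:
jog_arm([
  {"linear": [-182, -314, 0], "roll": 0, "jaw": 1},
  {"linear": [-182, -314, 0], "roll": 0, "jaw": 1},
  {"linear": [-182, -314, 0], "roll": 0, "jaw": 1},
  {"linear": [-182, -314, 0], "roll": 0, "jaw": 1},
  {"linear": [-182, -314, 0], "roll": 0, "jaw": 1},
  {"linear": [-182, -314, 0], "roll": 0, "jaw": 1},
  {"linear": [-182, -314, 0], "roll": 0, "jaw": 1},
  {"linear": [-182, -314, 0], "roll": 0, "jaw": 1},
])

```text
time: 1.75
position: [0.4709, -0.0991, 0.2307]
eef_rot: [0.181, 3.135, -0.001]
ft_force: [0.8, 0.6, -0.0]
gripper_width: 0.0003
```

Emit:
jog_arm([
  {"linear": [0, 0, 40], "roll": 0, "jaw": 1},
  {"linear": [0, 0, 80], "roll": 0, "jaw": 1},
  {"linear": [0, 0, 120], "roll": 0, "jaw": 1},
  {"linear": [0, 0, 130], "roll": 0, "jaw": 1},
  {"linear": [0, 0, 130], "roll": 0, "jaw": 1},
])

```text
time: 2.25
position: [0.468, -0.0946, 0.0996]
eef_rot: [-0.175, -3.133, -0.001]
ft_force: [0.2, 0.6, 0.4]
gripper_width: 0.0005
```

```bash
python3 - <<'E'
from h import *
s=arm.observe()
print(delta((.470,-.097,.07)),s["ft_force"],s["gripper_width"],s["position"])
for n in("top","side"):
    im=get_image(n); np.savez("/tmp/%s1.npz"%n,**im)
    a=im["frame"]
    cv2.imwrite("/tmp/%s1.png"%n,a[...,::-1])
    M=np.linalg.inv(im["cam_to_world"]); R=Ro.from_rotvec(s["eef_rot"]).as_matrix()
    p=M@np.append(s["position"]+R[:,2]*.008,1); print(n,"tip predicted px",im["fx"]*p[0]/p[2]+im["cx"],im["fy"]*p[1]/p[2]+im["cy"])
a=cv2.imread("/tmp/side1.png")[190:270,285:385]; b=cv2.imread("/tmp/top1.png")[190:270,300:400]
cv2.imwrite("pics/s2.png",cv2.resize(np.hstack([a,b]),None,fx=4,fy=4))
E
```

```text
(array([-2.4, -2.2, 29.6]), 'yaw', np.float64(-6.39)) [0.15528316 0.6428661  0.39149304] 0.0005230977355228907 [ 0.46798477 -0.09458359  0.09958695]
top tip predicted px 346.3435062390811 228.8917242658298
side tip predicted px 311.9762193052089 219.67159905494236
```

View pics/s2.png

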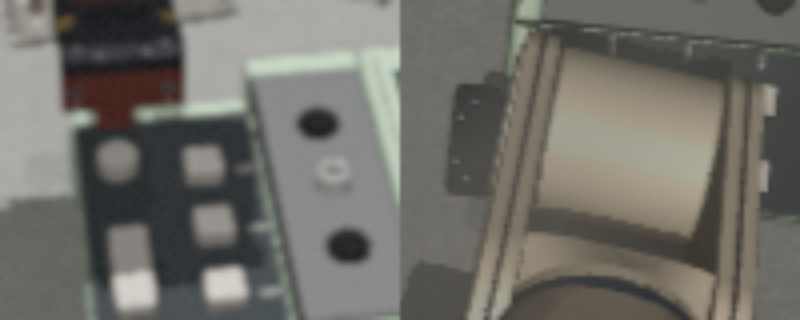

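Emit:
jog_arm([
  {"linear": [-1, -1, 15], "roll": 0, "jaw": 1},
  {"linear": [-1, -1, 22], "roll": 0, "jaw": 1},
  {"linear": [-1, -1, 27], "roll": 0, "jaw": 1},
  {"linear": [-1, -1, 29], "roll": 0, "jaw": 1},
  {"linear": [-1, -1, 29], "roll": 0, "jaw": 1},
])

```text
time: 2.85
position: [0.4709, -0.0965, 0.0723]
eef_rot: [0.176, 3.135, -0.0]
ft_force: [1.4, 1.0, 3.8]
gripper_width: 0.0009
```

Emit:
jog_arm([
  {"linear": [0, 0, 2], "roll": 0, "jaw": 1},
  {"linear": [0, 0, 4], "roll": 0, "jaw": 1},
  {"linear": [0, 0, 4], "roll": 0, "jaw": 1},
  {"linear": [0, 0, 4], "roll": 0, "jaw": 1},
])

```text
time: 3.25
position: [0.471, -0.0966, 0.0698]
eef_rot: [0.176, 3.135, -0.0]
ft_force: [-5.8, 1.3, 29.7]
gripper_width: 0.0005
```

Emit:
jog_arm([
  {"linear": [0, 0, -15], "roll": 0, "jaw": 1},
  {"linear": [0, 0, -32], "roll": 0, "jaw": 1},
  {"linear": [-24, -30, -32], "roll": 0, "jaw": 1},
  {"linear": [-48, -60, -32], "roll": 0, "jaw": 1},
  {"linear": [-48, -60, -32], "roll": 0, "jaw": 1},
  {"linear": [-48, -60, -20], "roll": 0, "jaw": 1},
  {"linear": [-48, -60, -15], "roll": 0, "jaw": 1},
  {"linear": [-48, -60, -15], "roll": 0, "jaw": 1},
])

```text
time: 4.05
position: [0.5092, -0.1602, 0.0811]
eef_rot: [-0.174, -3.133, -0.002]
ft_force: [0.3, -0.5, -0.4]
gripper_width: 0.0003
```

Emit:
jog_arm([
  {"linear": [-3, -1, 0], "roll": 0, "jaw": 1},
  {"linear": [-3, -1, 5], "roll": 0, "jaw": 1},
  {"linear": [-3, -1, 10], "roll": 0, "jaw": 1},
  {"linear": [-3, -1, 13], "roll": 0, "jaw": 1},
  {"linear": [-3, -1, 13], "roll": 0, "jaw": 1},
  {"linear": [-3, -1, 13], "roll": 0, "jaw": 1},
])

```text
time: 4.65
position: [0.5146, -0.1627, 0.0703]
eef_rot: [0.176, 3.135, -0.0]
ft_force: [-0.5, 1.5, 7.5]
gripper_width: 0.0006
```

Emit:
jog_arm([
  {"linear": [0, 0, 1], "roll": 0, "jaw": 1},
  {"linear": [0, 0, 1], "roll": 0, "jaw": 1},
])

```text
time: 4.85
position: [0.5146, -0.1627, 0.0701]
eef_rot: [0.176, 3.135, -0.0]
ft_force: [-2.5, 2.8, 18.1]
gripper_width: 0.0005
```

Emit:
jog_arm([
  {"linear": [0, 0, -15], "roll": 0, "jaw": 1},
  {"linear": [0, 0, -30], "roll": 0, "jaw": 1},
  {"linear": [26, -15, -30], "roll": 0, "jaw": 1},
  {"linear": [52, -29, -30], "roll": 0, "jaw": 1},
  {"linear": [52, -29, -30], "roll": 0, "jaw": 1},
  {"linear": [52, -29, -18], "roll": 0, "jaw": 1},
  {"linear": [52, -29, -14], "roll": 0, "jaw": 1},
  {"linear": [52, -29, -14], "roll": 0, "jaw": 1},
])

```text
time: 5.65
position: [0.4593, -0.1854, 0.0816]
eef_rot: [-0.175, -3.135, -0.001]
ft_force: [0.5, 0.1, 0.5]
gripper_width: 0.0005
```

Emit:
jog_arm([
  {"linear": [0, 0, 5], "roll": 0, "jaw": 1},
  {"linear": [0, 0, 10], "roll": 0, "jaw": 1},
  {"linear": [0, 0, 13], "roll": 0, "jaw": 1},
  {"linear": [0, 0, 13.5], "roll": 0, "jaw": 1},
  {"linear": [0, 0, 14], "roll": 0, "jaw": 1},
  {"linear": [0, 0, 14], "roll": 0, "jaw": 1},
])

```text
time: 6.25
position: [0.4598, -0.1857, 0.07]
eef_rot: [0.176, 3.135, -0.0]
ft_force: [-4.1, 4.0, 21.0]
gripper_width: 0.0004
```

Emit:
jog_arm([
  {"linear": [0, 0, -15], "roll": 0, "jaw": 1},
  {"linear": [0, 0, -65], "roll": 0, "jaw": -0.2},
  {"linear": [0, 0, -115], "roll": 0, "jaw": -0.2},
  {"linear": [0, 0, -165], "roll": 0, "jaw": -0.2},
  {"linear": [0, 0, -215], "roll": 0, "jaw": -0.2},
  {"linear": [0, 0, -215], "roll": 0, "jaw": -0.2},
])

```text
time: 6.85
position: [0.4625, -0.1872, 0.2903]
eef_rot: [0.175, 3.125, -0.007]
ft_force: [0.1, 0.1, -0.2]
gripper_width: 0.0366
```

```bash
python3 - <<'E'
from h import *
s=arm.observe(); print(s["position"],s["gripper_width"],s["time"])
t=get_image("top"); d=get_image("side"); np.savez("/tmp/top2.npz",**t); np.savez("/tmp/side2.npz",**d)
wt=cloud(t); ws=cloud(d)
for n,im,w in(("top",t,wt),("side",d,ws)):
    m=(w[...,0]>.47)&(w[...,0]<.54)&(w[...,1]>.28)&(w[...,1]<.35)&(w[...,2]>.197)&(w[...,2]<.22)
    v,u=np.nonzero(m); print(n,"button px",u.mean(),v.mean(),len(u),np.nanmedian(w[m],0), "range u",u.min(),u.max(),v.min(),v.max())
    c=(u.mean(),v.mean()); print(ray(im,*c,.202))
print("to above pipette",delta((.506,.317,.285)))
f=d["frame"]; g=t["frame"]
cv2.imwrite("pics/s3.png",cv2.resize(np.hstack([f[70:170,240:365],g[150:250,120:245]]),(800,320),interpolation=cv2.INTER_CUBIC)[...,::-1])
E
```

```text
[ 0.46248245 -0.18719096  0.29028783] 0.036608027944883256 6.85
top button px 175.05263157894737 212.31578947368422 38 [0.50587481 0.32021035 0.20174409] range u 172 178 209 215
[0.50519251 0.32029961 0.202     ]<stdin>:7: RuntimeWarning: Mean of empty slice.
  ret = ret.dtype.type(ret / rcount)
  return np.nanmean(a, axis, out=out, keepdims=keepdims)
Traceback (most recent call last):
ValueError: zero-size array to reduction operation minimum which has no identity
```

Emit:
jog_arm([
  {"linear": [13, 508, 0], "roll": 0, "jaw": -0.36},
  {"linear": [13, 508, 0], "roll": 0, "jaw": -0.36},
  {"linear": [13, 508, 0], "roll": 0, "jaw": -0.36},
  {"linear": [13, 508, 0], "roll": 0, "jaw": -0.36},
  {"linear": [13, 508, 0], "roll": 0, "jaw": -0.36},
  {"linear": [13, 508, 0], "roll": 0, "jaw": -0.36},
  {"linear": [13, 508, 0], "roll": 0, "jaw": -0.36},
  {"linear": [13, 508, 0], "roll": 0, "jaw": -0.36},
])

```text
time: 7.75
position: [0.4922, 0.2144, 0.2811]
eef_rot: [-0.175, -3.133, 0.003]
ft_force: [0.6, 0.2, 0.3]
gripper_width: 0.0597
```

Emit:
jog_arm([
  {"linear": [0, 130, 0], "roll": 0, "jaw": -0.36},
])

```text
time: 7.85
position: [0.4977, 0.264, 0.281]
eef_rot: [-0.175, -3.133, 0.004]
ft_force: [0.7, -1.5, -0.2]
gripper_width: 0.0597
```

```bash
python3 - <<'E'
from h import *
s=arm.observe(); print(s["position"],s["gripper_width"],s["time"],delta((.5055,.319,.157)))
E
```

```text
[0.49774497 0.26404744 0.28097008] 0.05969904003379774 7.85 (array([ -2. ,  55.8, 123.8]), 'yaw', np.float64(-6.39))
```

Emit:
jog_arm([
  {"linear": [-2, 50, 0], "roll": 0, "jaw": -0.36},
  {"linear": [-2, 54, 0], "roll": 0, "jaw": -0.36},
  {"linear": [-2, 54, 0], "roll": 0, "jaw": -0.36},
  {"linear": [-2, 54, 30], "roll": 0, "jaw": -0.36},
  {"linear": [-2, 54, 40], "roll": 0, "jaw": -0.36},
  {"linear": [-2, 54, 40], "roll": 0, "jaw": -0.36},
])

```text
time: 8.45
position: [0.5058, 0.3136, 0.2412]
eef_rot: [-0.178, -3.132, 0.005]
ft_force: [0.1, 0.2, 1.1]
gripper_width: 0.0598
```

```bash
python3 - <<'E'
from h import *
s=arm.observe(); print(s["position"],s["eef_rot"],s["time"],delta((.5055,.319,.157)))
t=get_image("top"); d=get_image("side"); w=cloud(d)
m=(w[...,0]>.47)&(w[...,0]<.54)&(w[...,1]>.28)&(w[...,1]<.35)&(w[...,2]>.135)&(w[...,2]<.178); v,u=np.nonzero(m); print("handle px side",u.mean() if len(u) else None,len(u))
f=d["frame"]; g=t["frame"]
cv2.imwrite("pics/s3.png",cv2.resize(np.hstack([f[60:160,240:365],g[150:250,120:245]]),(800,320),interpolation=cv2.INTER_CUBIC)[...,::-1])
E
```

```text
[0.50581445 0.3136303  0.24124592] [-0.17777438 -3.13206444  0.00504542] 8.45 (array([ 0.6,  5.6, 84.2]), 'yaw', np.float64(-6.5))
handle px side 298.0431034482759 116
```

View pics/s3.png

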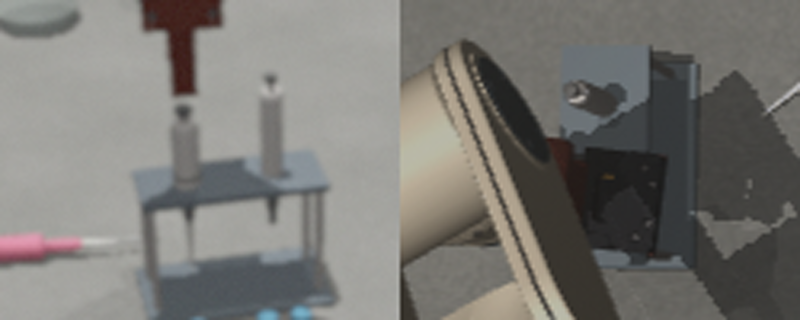

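The finger is lined up over the stout pipette in the side view (crop columns 183 and 184). The pink look-alike has also toppled by itself. Descending.

Emit:
jog_arm([
  {"linear": [0, 5, 0], "roll": 0, "jaw": -0.36},
  {"linear": [0, 5, 25], "roll": 0, "jaw": -0.36},
  {"linear": [0, 5, 50], "roll": 0, "jaw": -0.36},
  {"linear": [0, 5, 70], "roll": 0, "jaw": -0.36},
  {"linear": [0, 5, 80], "roll": 0, "jaw": -0.36},
  {"linear": [0, 5, 83], "roll": 0, "jaw": -0.36},
  {"linear": [0, 5, 83], "roll": 0, "jaw": -0.36},
  {"linear": [0, 5, 83], "roll": 0, "jaw": -0.36},
])

```text
time: 9.35
position: [0.5085, 0.3213, 0.1619]
eef_rot: [0.176, 3.135, 0.002]
ft_force: [-0.2, -0.1, -0.4]
gripper_width: 0.0598
```

Emit:
jog_arm([
  {"linear": [1, 0, 3], "roll": 0, "jaw": -0.2},
  {"linear": [1, 0, 3], "roll": 0, "jaw": 0.2},
  {"linear": [1, 0, 3], "roll": 0, "jaw": 0.4},
  {"linear": [1, 0, 3], "roll": 0, "jaw": 1},
  {"linear": [1, 0, 3], "roll": 0, "jaw": 1},
  {"linear": [1, 0, 3], "roll": 0, "jaw": 1},
  {"linear": [1, 0, 3], "roll": 0, "jaw": 1},
  {"linear": [1, 0, 3], "roll": 0, "jaw": 1},
])

```text
time: 10.15
position: [0.5069, 0.321, 0.1578]
eef_rot: [0.176, 3.136, 0.0]
ft_force: [0.0, -0.7, 0.3]
gripper_width: 0.0254
```

Emit:
jog_arm([
  {"linear": [0, 0, -3], "roll": 0, "jaw": 1},
  {"linear": [0, 0, -12], "roll": 0, "jaw": 1},
  {"linear": [0, 0, -30], "roll": 0, "jaw": 1},
  {"linear": [0, 0, -50], "roll": 0, "jaw": 1},
  {"linear": [0, 0, -70], "roll": 0, "jaw": 1},
  {"linear": [0, 0, -90], "roll": 0, "jaw": 1},
  {"linear": [0, 0, -110], "roll": 0, "jaw": 1},
  {"linear": [0, 0, -125], "roll": 0, "jaw": 1},
])

```text
time: 10.95
position: [0.5071, 0.3211, 0.2847]
eef_rot: [0.176, 3.135, 0.002]
ft_force: [0.3, -0.1, -0.5]
gripper_width: 0.0257
```

Emit:
jog_arm([
  {"linear": [0, 0, -10], "roll": 0, "jaw": 1},
  {"linear": [0, 0, -20], "roll": 0, "jaw": 1},
  {"linear": [0, 0, -25], "roll": 0, "jaw": 1},
  {"linear": [0, 0, -25], "roll": 0, "jaw": 1},
  {"linear": [0, 0, -25], "roll": 0, "jaw": 1},
  {"linear": [0, 0, -25], "roll": 0, "jaw": 1},
])

```text
time: 11.55
position: [0.5064, 0.3207, 0.3068]
eef_rot: [-0.176, -3.135, 0.001]
ft_force: [0.4, -0.4, -0.4]
gripper_width: 0.0255
```

```bash
python3 - <<'E'
from h import *
s=arm.observe(); print(s["position"],s["eef_rot"],s["time"],s["ft_force"])
d=get_image("side"); np.savez("/tmp/side3.npz",**d)
cv2.imwrite("pics/s4.png",cv2.resize(d["frame"][20:170,230:400],None,fx=4,fy=4,interpolation=cv2.INTER_CUBIC)[...,::-1])
print(delta((.505,.05,s["position"][2])),delta((.5800,-.1675,.240)))
E
```

```text
[0.5064474  0.32074351 0.30683557] [-1.75664051e-01 -3.13547743e+00  1.22811748e-03] 11.55 [ 0.44007343 -0.3870801  -0.36896254]
(array([ -28.8, -269.2,    0.3]), 'yaw', np.float64(-6.42)) (array([-127.7, -476.9,   67.2]), 'yaw', np.float64(-6.42))
```

View pics/s4.png

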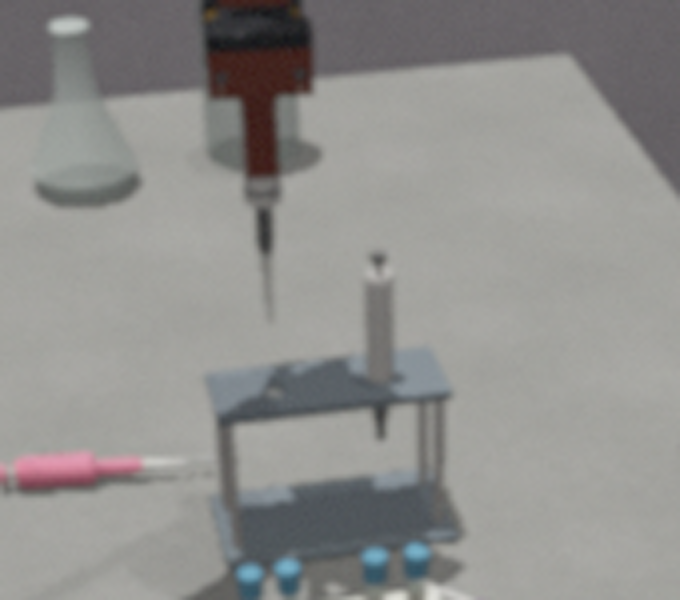

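Emit:
jog_arm([
  {"linear": [-2, -20, 0], "roll": 0, "jaw": 1},
  {"linear": [-5, -50, 0], "roll": 0, "jaw": 1},
  {"linear": [-9, -85, 0], "roll": 0, "jaw": 1},
  {"linear": [-13, -120, 0], "roll": 0, "jaw": 1},
  {"linear": [-17, -155, 0], "roll": 0, "jaw": 1},
  {"linear": [-21, -190, 0], "roll": 0, "jaw": 1},
  {"linear": [-25, -225, 0], "roll": 0, "jaw": 1},
  {"linear": [-29, -255, 0], "roll": 0, "jaw": 1},
])

```text
time: 12.4
position: [0.5062, 0.0617, 0.3075]
eef_rot: [-0.177, -3.136, 0.001]
ft_force: [0.6, 0.4, -0.9]
gripper_width: 0.0254
```

Emit:
jog_arm([
  {"linear": [-12, -30, 0], "roll": 0, "jaw": 1},
  {"linear": [-26, -65, 0], "roll": 0, "jaw": 1},
  {"linear": [-42, -100, 0], "roll": 0, "jaw": 1},
  {"linear": [-58, -135, 0], "roll": 0, "jaw": 1},
  {"linear": [-74, -170, 0], "roll": 0, "jaw": 1},
  {"linear": [-88, -200, 0], "roll": 0, "jaw": 1},
  {"linear": [-95, -215, 0], "roll": 0, "jaw": 1},
  {"linear": [-98, -222, 0], "roll": 0, "jaw": 1},
])

```text
time: 13.2
position: [0.5793, -0.1688, 0.3073]
eef_rot: [-0.179, -3.136, -0.0]
ft_force: [0.7, 0.6, -0.7]
gripper_width: 0.0253
```

Emit:
jog_arm([
  {"linear": [0, 0, 15], "roll": 0, "jaw": 1},
  {"linear": [0, 0, 30], "roll": 0, "jaw": 1},
  {"linear": [0, 0, 40], "roll": 0, "jaw": 1},
  {"linear": [0, 0, 42], "roll": 0, "jaw": 1},
  {"linear": [0, 0, 42], "roll": 0, "jaw": 1},
  {"linear": [0, 0, 42], "roll": 0, "jaw": 1},
])

```text
time: 13.8
position: [0.58, -0.167, 0.266]
eef_rot: [0.175, 3.136, -0.0]
ft_force: [-1.0, -0.5, 0.5]
gripper_width: 0.0255
```

```bash
python3 - <<'E'
from h import *
s=arm.observe(); print(s["position"],s["eef_rot"],s["time"],s["ft_force"],s["gripper_width"],delta((.58,-.1675,.235)))
d=get_image("side"); t=get_image("top"); np.savez("/tmp/side4.npz",**d); np.savez("/tmp/top4.npz",**t)
a=cv2.resize(d["frame"][170:250,325:405],(480,480),interpolation=cv2.INTER_CUBIC); b=cv2.resize(t["frame"][160:220,345:405],(300,300),interpolation=cv2.INTER_CUBIC)
cv2.imwrite("pics/s5.png",np.hstack([a,np.vstack([b,np.zeros((180,300,3),np.uint8)])])[...,::-1])
E
```

```text
[ 0.57996851 -0.16695424  0.26601059] [ 1.74803490e-01  3.13620825e+00 -2.20465678e-04] 13.8 [-0.97815391 -0.53353473  0.53866917] 0.025523899517614648 (array([-0.1, -0.5, 31. ]), 'yaw', np.float64(-6.38))
```

View pics/s5.png

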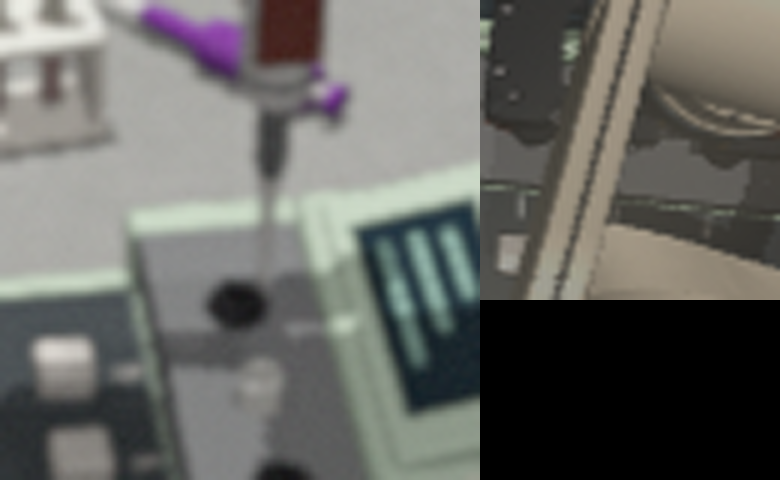

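Emit:
jog_arm([
  {"linear": [0, 0, 8], "roll": 0, "jaw": 1},
  {"linear": [0, 0, 16], "roll": 0, "jaw": 1},
  {"linear": [0, 0, 23], "roll": 0, "jaw": 1},
  {"linear": [0, 0, 27], "roll": 0, "jaw": 1},
  {"linear": [0, 0, 27], "roll": 0, "jaw": 1},
  {"linear": [0, 0, 27], "roll": 0, "jaw": 1},
])

```text
time: 14.5
position: [0.5797, -0.1673, 0.2386]
eef_rot: [-0.176, -3.137, -0.0]
ft_force: [0.6, 0.7, -0.3]
gripper_width: 0.0255
```

```bash
python3 - <<'E'
from h import *
s=arm.observe(); print(s["position"],s["eef_rot"],s["time"],s["ft_force"],s["gripper_width"],delta((.58,-.1675,.235)))
ims=[get_image("side") for _ in range(6)]; d=ims[0]; np.savez("/tmp/side5.npz",**d)
f=np.mean([i["frame"].astype(float) for i in ims],0).astype(np.uint8); np.save("/tmp/f5.npy",f)
print([arm.observe()["position"].round(4).tolist() for _ in range(1)])
M=np.linalg.inv(d["cam_to_world"])
for h in(.097,.107,.115,.14,.2):
    p=M@np.array([s["position"][0],s["position"][1],h,1]); print(h,d["fx"]*p[0]/p[2]+d["cx"],d["fy"]*p[1]/p[2]+d["cy"])
a=cv2.resize(f[192:252,340:400],(600,600),interpolation=cv2.INTER_CUBIC)
a=cv2.convertScaleAbs(a,alpha=1.6,beta=-60)
cv2.imwrite("pics/s6.png",a[...,::-1])
E
```

```text
[ 0.57972267 -0.16732419  0.23857436] [-1.75816072e-01 -3.13651733e+00 -3.73237519e-05] 14.5 [ 0.59230233  0.66948798 -0.34866599] 0.025474349142241906 (array([-0.3, -0.1,  3.6]), 'yaw', np.float64(-6.42))
[[0.5798, -0.1673, 0.2389]]
0.097 366.6250881982989 231.50606809882225
0.107 366.81523640764175 228.29164766561505
0.115 366.96897785906117 225.69267676506638
0.14 367.4589581941007 217.40964950825366
0.2 368.69729760308053 196.47575003463987
```

View pics/s6.png

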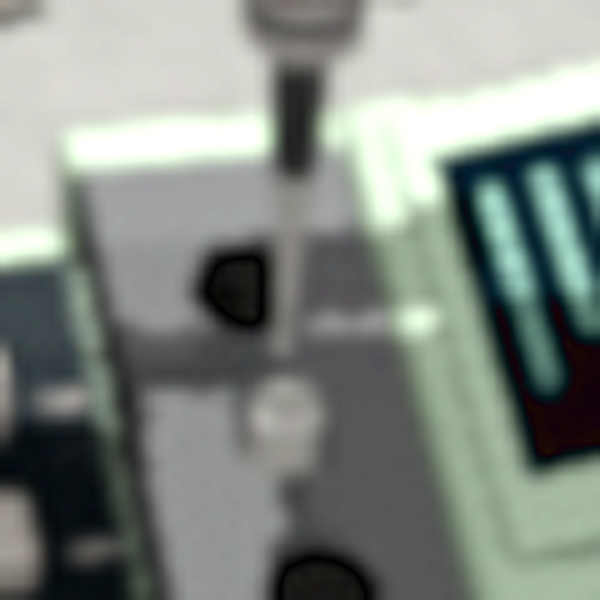

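The tip's end is at about (367.8,226.6) and the rim centre at about (367.9,231.8). The columns agree to within 1 mm, and the lean matches the projected vertical, so the pipette is upright. The rows put it about 14 mm above the rim and about 1–2 mm too far toward +y. I'll trim both.

Emit:
jog_arm([
  {"linear": [-0.6, -1.2, 2], "roll": 0, "jaw": 1},
  {"linear": [-0.6, -1.2, 4], "roll": 0, "jaw": 1},
  {"linear": [-0.6, -1.2, 4], "roll": 0, "jaw": 1},
  {"linear": [-0.6, -1.2, 4], "roll": 0, "jaw": 1},
  {"linear": [-0.6, -1.2, 4], "roll": 0, "jaw": 1},
  {"linear": [-0.6, -1.2, 4], "roll": 0, "jaw": 1},
])

```text
time: 15.4
position: [0.5802, -0.1685, 0.2347]
eef_rot: [0.176, 3.137, -0.0]
ft_force: [-0.1, -1.4, -0.6]
gripper_width: 0.0254
```

```bash
python3 - <<'E'
from h import *
s=arm.observe(); print(s["position"],s["time"],s["ft_force"],s["gripper_width"],np.abs(s["joint_vel"]).max())
ims=[get_image("side") for _ in range(6)]
f=np.mean([i["frame"].astype(float) for i in ims],0).astype(np.uint8)
a=cv2.resize(f[215:245,350:390],(800,600),interpolation=cv2.INTER_CUBIC)
cv2.imwrite("pics/s7.png",cv2.convertScaleAbs(a,alpha=1.8,beta=-90)[...,::-1])
E
```

```text
[ 0.58020603 -0.16852357  0.23473698] 15.4 [-0.11907708 -1.3522268  -0.62592926] 0.02543239915147246 0.0010037055129929356
```

View pics/s7.png

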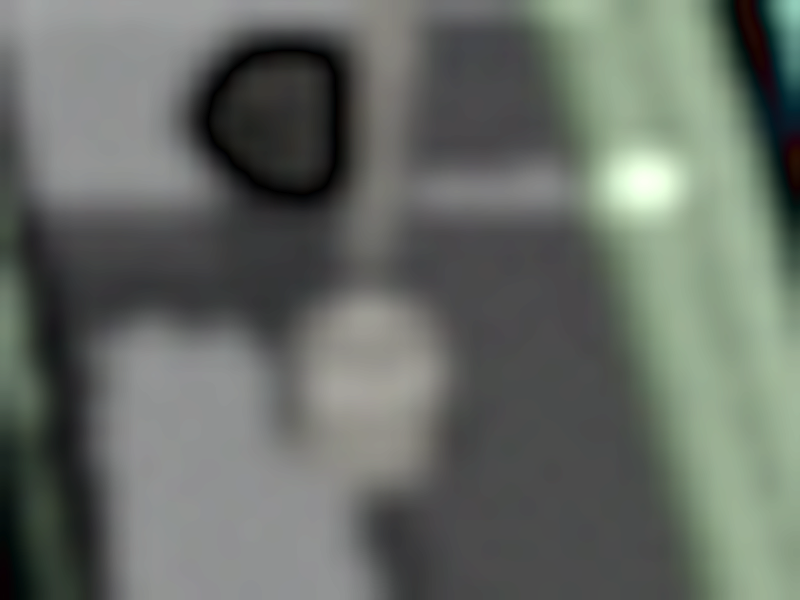

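The tip's end is now at about (367.9,228.5) and the rim centre at about (368.1,231.8). That 3.3 px gap equals about 10 mm when the two are concentric, and it agrees with the arm's own position reading. Handing in.

```bash
python3 -c "
from plant import arm
print(arm.sign_off())"
```

```text
the job is handed in; nothing more can be done
None
```

The job is handed in: all three keys are pressed in order, and the stout pipette is held upright and still above the open cuvette. The arm's clock was about 16 s at hand-in. `sign_off` reports no verdict.

- **Keys:** I pressed test, then channel 2 (the cuvette is in the middle well), then start. Each stopped at its travel end, about 5 mm down, with 30, 18 and 21 N on the wrist, well above the 5 N needed.
- **Carry:** I lifted the pipette straight out of its stand and carried it over the rack. The wrist showed no contact force at the stops along the way.
- **Final pose:** The tip's end is about 10 mm above the rim and within about 1 mm of centre. The side view and the arm's own position reading agree on this. The pipette stands vertical, the grip is 25.4 mm and the joints are still.

**Limits of the checks:**
- The arm blocked the top camera at the end, so centring along the side camera's line of sight rests on the arm's position and the tip's nominal height. It is good to about 2 mm.
- The two cameras disagreed with each other by 2–3 mm. I corrected the final position by measuring the tip against the cuvette in the same picture.
- I did not take a final picture of the tubes, covers, bottle and slim pipette.
- The pink and purple look-alike pipettes, standing free at the start, toppled over by themselves while the arm was well away from them. I left them alone.

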